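Check the pack scale's beam, then level its shelf and keep it pressed

TASK

The pack scale stands on a small sprung shelf that is out of level. First swing the ball-ended arrest lever fully over to the right so that the beam drops free on its pan side, then swing it fully back to the left so that the beam is lifted and arrested level again. Then take the wing knob of the levelling foot at the shelf's front right corner, press it down until the foot stands firmly on the pad below, and turn it until the white bubble of the spirit level lies midway between its two lines; finish while still holding the knob and pressing the foot down, with the bubble centred, and leave the things lying around alone.

Things in the scene. Friction and masses are not known exactly. Their poses are not given: they have to be found in the camera images.
- stand: dark steel base of the scale, 240 (x) x 220 (y) x 12 mm, fixed on the table; origin: centre of its underside; its +x points away from the robot, +y left; left, right, front and back here are in this frame. The aluminium shelf on it (226 x 176 x 10 mm, top about 40 mm above the table) pivots on an axle along y at x = +100, z = +35 mm; a spring lifts its front edge by 0.04 rad
- lever_ball (a point): centre of the black ball (20 mm) on the arrest lever, an 8 mm rod. It swings at 60 mm radius about a shaft along the stand's x at y = +45, x = -25, about 80 mm above the table. At first it leans 0.7 rad left (ball about 125 mm above the table); it goes over the top to 0.7 rad right, 77 mm away. It needs 1 to 2 N and stays where left. Free for 30 mm either side in y; the pan is 30 mm behind
- arrest (a joint): angle of the arrest lever, rad: 0 = fully left, beam arrested; 1.4 = fully right, beam free; grows as the ball moves to the right
- beam (a joint): tilt of the scale's beam relative to the shelf, rad: 0 = level (arrested); freed, it drops to about +0.13 with the pan (left) side down. An eccentric on the lever's shaft lifts it back
- knob_grip (a point): grip point on the wing of the black levelling knob at the stand's front right corner (stand x = -90, y = -70 mm), about 90 mm above the table; point x runs along the wing, z up the screw. The wing is 44 mm long, 10 mm thick, 28 mm high; its top is 6 mm above this point, and below it is a flange, 40 mm in diameter, its top 22 mm under this point
- foot: round steel end of the levelling foot, fixed to the knob, 14 mm in diameter; origin at its lowest point. Pressing the knob takes 3 to 8 N and lowers it, with the shelf's front, by 3 to 14 mm until the foot meets its pad; from there it is rigid, and the knob keeps its height while it is turned under pressure
- foot_pad: steel disc under the foot, 28 mm in diameter, 3 mm thick; origin: centre of its underside. Seen from above, the knob must be turned clockwise by 0.5 to 1.4 rad from its start (this raises the shelf's front); it can go 1.7 rad. It turns against slight friction (0.06 N m) and stays where it is left
- bubble (a joint): white bubble's place along the spirit level (98 x 26 mm, along the stand's x, on the shelf's left front), m: 0 = midway between the two lines (27 mm apart), + = away from the robot. It goes to the higher end: about -0.024 with the shelf sprung up, positive when pressed with the foot too short. Pressed, each rad clockwise moves it about 0.010 towards the robot

How it is judged:
By the outcome, as a careful person would: the job done as asked, in the order asked, and still so for the second after the job is handed in, while the arm keeps its last pose, push and grip.
It also fails if it takes over 51 s, if anything falls off the work surface, if the arm or the gripper's body presses on something with over 40 N, if the wrist force passes 120 N, or if a joint passes its speed limit or range.

ROBOT

A 6-joint arm with a two-finger parallel gripper is mounted at the origin on a cart in front of the work surface, level with it; the furniture and walls round the work are solid. World frame = base frame: x ahead of the robot, y to its left, z up, the work surface at z = 0. Lengths are in m, angles in rad, forces in N, time in s.
With the tool pointing down it reaches from about 0.275 to 1 m from the base axis. Payload 8.4 kg.
Tool frame: the origin (TCP) lies where the fingers leave the gripper's body, on its centre line; the fingertips stand 73 mm ahead of it and the grasp point (between the pads) lies 54 mm ahead of it; z points along the fingers, y is the line along which they close (so a half turn about z gives the same grasp; the last joint's range is limited). The gripper opens to 85 mm and grips with 20 to 120 N. Pads are 22 mm wide; open, the fingers measure 114 mm over their backs; the gripper's body (76 mm by 85 mm) begins 54 mm behind the grasp point. The pads swing forward as they close: fully open they stand 13 mm farther back than shut.
Start: joints at [1.162, 0.353, 1.633, -0, 1.155, -0.002], TCP at [0.247, 0.574, 0.304] pointing down, gripper open.
Joint ranges: [-2.63, 2.63], [-0.92, 2.1], [0.06, 2.66], [-1.3, 4.44], [0, 2.69], [-3.02, 3.02]. Speed limits (rad/s): [2.22, 2.22, 2.79, 3.14, 3.14, 3.14].

INTERFACE

Orientations are given as a rotation vector (axis times angle).
In Python, from cell import monitor, grab_frame, arm, models gives the robot as it stands. The module is installed in compiled form; this text tells all that it offers.
- The arm moves only by the tool arm_command, never from a script. Its argument "motion" is text: rows parted by semicolons, each of 7 numbers parted by spaces: the turn, a rotation vector about the world's x, y, z normalised to -1 to 1, where 1 is 6 degrees, then the shift along the world's x, y, z normalised to -1 to 1, where 1 is 20 mm, then the opening, from 0 (shut) to 1 (fully open). A call has 1 to 20 rows; each row shifts and turns the commanded pose from where the row before left it; what a row does not reach is not made up. A row lasts 1/10 s, in which the tool goes at most 50 mm and 8.59 degrees, less where a joint would pass 70% of its speed; a pose out of reach is approached as far as the arm can. A call with a number of a shift or a turn outside -1 to 1 is refused whole. A call with a gripper value outside its range is refused whole. The fingers move at their own pace and stop on an object; the grip force is fixed at half the most. Time passes only in rows, so rows that do not move let the fingers close. It gives the time, the measured TCP pose, the force, the opening and the grip force at its end, in the units of the state.
- monitor.get_obs(): the state, without advancing time (a new reading comes with each control period).
- grab_frame(name): name is "side" or "top" or "wrist"; returns a dict with "frame" (400x640x3 uint8, red, green, blue), "range_z" (400x640 float32, m along the optical axis (not along the pixel's ray), 0 where there is no reading), "intrinsics" (3x3 intrinsics, pixels), "origin" and "attitude" of the camera in the world; the wrist camera has in their place "T_tool_cam" (4x4, takes a point from camera to tool coordinates, whose origin is the TCP and whose axes are the flange's). Camera axes: x right, y down, z forward; pixel columns grow to the right and rows downward; lengths in m; the calibration is good to about 2 mm. A picture is of the moment at which its call begins: read the wrist's pose just before it.
- arm.job_done(): hands the job in; it is judged then, once.
Trained networks look in the newest picture that a camera, given by its name, has taken for a name from the list of things; names that differ only in an ending like _2 or _b are one class to them, and where a whole thing is asked for, a point or a joint stands for the part that bears it (a point fixed in the world has none). Each returns a list of dicts, best first, with "confidence" (0 to 1); they miss things now and then, are a little off and sometimes report something else, mostly with a low value. They report only what shows in the picture. A call takes as long as a camera call.
- models.look_for(camera, name): "pixel" ([column, row] in pixels, amid what is visible of it).
The state is a dict: "clock": time; "qpos": joint angles; "joint_vel": joint speeds; "tau": joint torques, N m; "tool_pos": TCP position; "tcp_rot": TCP orientation; "wrist_force": force on the tool from outside, world axes, zero at the start; "ft_torque": the same for the moment, N m; "finger_gap": opening from 0.0 (shut) to 1.0 (fully open); "gripper_force": force on a finger pad.
Only numpy, scipy, OpenCV 4.12 (cv2) and the standard library are available. Lean on these libraries where they do the work, as an engineer would, in place of code of your own. Each camera call takes 0.05 s, during which the arm holds its last target. There are 200 camera calls.

## Working session

There is one attempt and no reset: what is moved stays moved. The work goes in short steps, Python scripts to look and compute and a tool call to move; the robot and the scene stay as the last step left them, time stands still between calls to the robot, and variables do not carry over. Pictures are saved under pics/ and viewed, at most 15 in all, crops included, and the job is handed in when it is done.

Besides the shell and the picture viewer there is one more tool, called after "Request:" as name(argument=value, ...), one argument or row to a line, values as JSON. arm_command: Moves the arm, as the interface text tells. Its arguments: {"type":"object","properties":{"motion":{"type":"string"}},"required":["motion"]}

```bash
mkdir -p pics; cat > h.py <<'E'
from cell import monitor, grab_frame, arm, models
import numpy as np, cv2
from scipy.spatial.transform import Rotation as R
def shot(c):
    s=monitor.get_obs(); f=grab_frame(c)
    if c=="wrist":
        T=np.eye(4);T[:3,:3]=R.from_rotvec(s["tcp_rot"]).as_matrix();T[:3,3]=s["tool_pos"];T=T@f["T_tool_cam"]
    else:
        T=np.eye(4);a=np.array(f["attitude"]);T[:3,:3]=a if a.shape==(3,3) else R.from_rotvec(a).as_matrix() if a.size==3 else R.from_quat(a).as_matrix();T[:3,3]=f["origin"]
    return f,T
def pt(f,T,p,z=None):
    u,v=p;K=f["intrinsics"];d=np.array([(u-K[0,2])/K[0,0],(v-K[1,2])/K[1,1],1])
    if z is None:
        iu,iv=int(round(u)),int(round(v));w=f["range_z"][max(iv-1,0):iv+2,max(iu-1,0):iu+2];w=w[w>0]
        return T[:3,:3]@(d*(np.median(w) if w.size else np.nan))+T[:3,3]
    r=T[:3,:3]@d;return T[:3,3]+r*(z-T[2,3])/r[2]
def proj(f,T,P):
    q=f["intrinsics"]@(T[:3,:3].T@(np.array(P)-T[:3,3]));return q[:2]/q[2]
def save(f,n): cv2.imwrite("pics/"+n,cv2.cvtColor(f["frame"],cv2.COLOR_RGB2BGR))
E
cat > a.py <<'E'
from h import *
np.set_printoptions(precision=3,suppress=True)
s=monitor.get_obs();print(s)
for c in ("top","side"):
    f,T=shot(c);save(f,c+"0.png");print(c,np.shape(f["attitude"]),T)
    for n in ["stand","lever_ball","knob_grip","foot","foot_pad","bubble","beam"]:
        for d in models.look_for(c,n)[:2]: print(n,round(d["confidence"],2),np.round(d["pixel"]),pt(f,T,d["pixel"]))
E
python3 a.py
```

```text
{'clock': 0.0, 'qpos': array([ 1.162,  0.354,  1.634, -0.   ,  1.155, -0.002]), 'joint_vel': array([ 0.   ,  0.   ,  0.002,  0.   , -0.001, -0.001]), 'tau': array([ -0.   , -60.524, -34.208,   0.   ,   0.009,   0.   ]), 'tool_pos': array([0.247, 0.574, 0.303]), 'tcp_rot': array([-0.635, -3.077,  0.002]), 'wrist_force': array([-0.091,  0.281, -0.33 ]), 'ft_torque': array([0.006, 0.022, 0.028]), 'gripper_force': 0.0, 'finger_gap': 1.004914569300625}
top (3,) [[ 0.017 -0.991  0.132  0.45 ]
 [-1.    -0.014  0.021  0.117]
 [-0.019 -0.132 -0.991  0.957]
 [ 0.     0.     0.     1.   ]]
stand 0.79 [336. 208.] [0.569 0.09  0.044]
lever_ball 0.77 [307. 225.] [0.531 0.141 0.106]
bubble 0.46 [331. 263.] [0.467 0.098 0.059]
beam 0.89 [292. 177.] [0.611 0.168 0.121]
side (3,) [[ 0.989 -0.067  0.129  0.449]
 [-0.146 -0.441  0.886 -0.616]
 [-0.002 -0.895 -0.446  0.499]
 [ 0.     0.     0.     1.   ]]
stand 0.56 [322. 241.] [0.557 0.069 0.048]
lever_ball 0.82 [306. 205.] [0.532 0.137 0.101]
bubble 0.75 [319. 240.] [0.552 0.074 0.047]
```

View pics/top0.png

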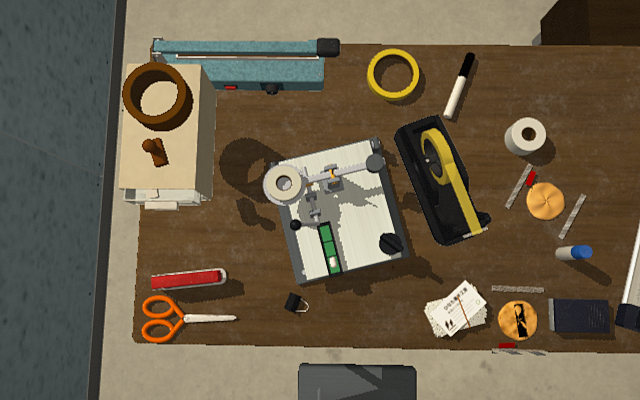

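View pics/side0.png

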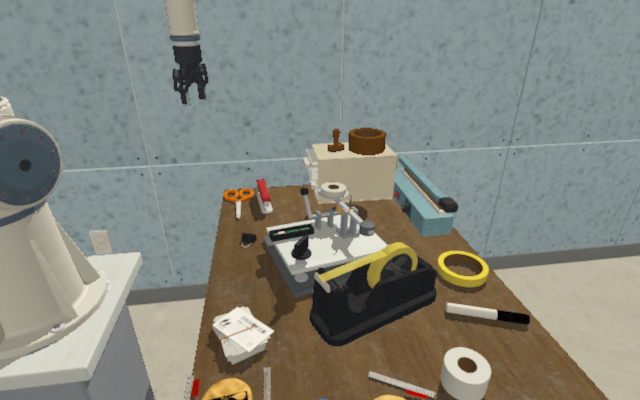

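Top view: lever ball at about (296,225), knob at (391,243), and the stand is yawed roughly +0.24. The spirit level runs (323,225)–(336,273), with the bubble near (333,262).

```bash
cat > b.py <<'E'
from h import *
np.set_printoptions(precision=3,suppress=True)
f,T=shot("top")
b=pt(f,T,(296,225),0.13);k=pt(f,T,(391,243),0.096)
print("ball",b,pt(f,T,(296,225)),"knob",k,pt(f,T,(391,243)))
v=(b-k)[:2];yaw=np.arctan2(v[1],v[0])-np.arctan2(153.6,65);print("yaw",yaw,np.linalg.norm(v))
hsv=cv2.cvtColor(f["frame"],cv2.COLOR_RGB2HSV)
# knob points by depth above shelf near k
P=[];
for v_ in range(225,262):
    for u in range(372,410):
        p=pt(f,T,(u,v_))
        if p[2]>0.083 and np.hypot(*(p-k)[:2])<.03: P.append(p)
P=np.array(P);print(len(P),P.mean(0),P[:,2].max());r=cv2.minAreaRect(P[:,:2].astype(np.float32)*1000);print(r)
w=np.linalg.svd(P[:,:2]-P[:,:2].mean(0))[2][0];print("wing dir",np.arctan2(w[1],w[0]))
g=(hsv[...,0]>50)&(hsv[...,0]<80)&(hsv[...,1]>120);g[:200]=0;g[290:]=0;g[:,:300]=0;g[:,360:]=0
q=np.argwhere(g)[:,::-1];q=np.array([pt(f,T,x,0.055)[:2] for x in q]);print(cv2.minAreaRect((q*1000).astype(np.float32)))
c=f["frame"][190:300,250:420];cv2.imwrite("pics/c.png",cv2.cvtColor(cv2.resize(c,None,fx=4.5,fy=4.5,interpolation=cv2.INTER_CUBIC),cv2.COLOR_RGB2BGR))
E
python3 b.py
```

```text
ball [0.528 0.158 0.13 ] [0.528 0.158 0.135] knob [ 0.503 -0.003  0.096] [ 0.503 -0.003  0.101]
yaw 0.24535385349236583 0.16354909091144024
183 [ 0.503 -0.004  0.099] 0.1033267493734743
((503.7080078125, -4.486761093139648), (42.826534271240234, 10.666333198547363), 52.19486618041992)
wing dir -2.2187970684314458
((493.5953369140625, 102.08294677734375), (86.73175811767578, 19.03963851928711), 15.266898155212402)
```

View pics/c.png

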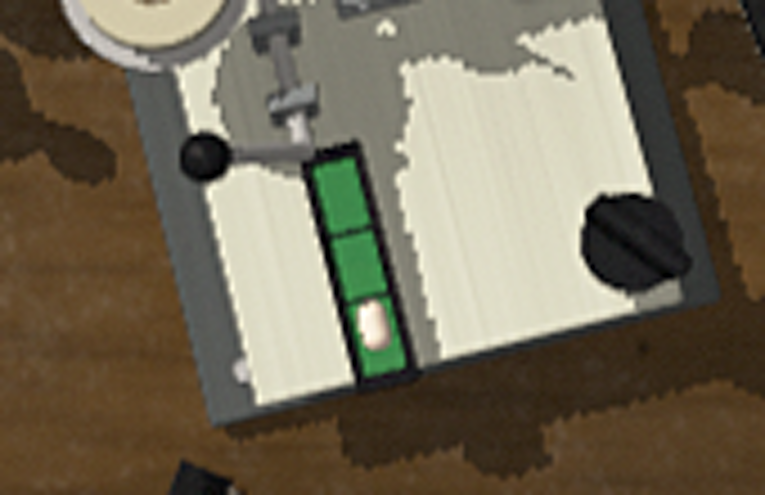

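The crop shows the ball left of its shaft, and the wing at about 52° in world xy. The bubble is at the near end of the level. I'll move above the ball now, with the fingers set as a loose cage that closes along the stand's y.

Request:
arm_command(
  motion="0 0 0.9 0 -0.9 0 0.45;0 0 0.9 0 -1 0 0.45;0 0 0.9 0 -1 0 0.45;0 0 0.9 0 -1 0 0.45;0 0 0.9 0.8 -1 0 0.45;0 0 0.9 0.9 -1 0 0.45;0 0 0.87 0.9 -1 0 0.45;0 0 0 0.9 -1 0 0.45;0 0 0 0.9 -1 0 0.45;0 0 0 0.9 -1 0 0.45;0 0 0 0.9 -1 0 0.45;0 0 0 0.9 -1 0 0.45;0 0 0 0.9 -1 0 0.45;0 0 0 0.9 -1 0 0.45;0 0 0 0.9 -1 0 0.45;0 0 0 0.9 -1 0 0.45;0 0 0 0.9 -1 0 0.45;0 0 0 0.9 -1 0 0.45;0 0 0 0.9 -1 -0.5 0.45;0 0 0 0.7 -1 -0.5 0.45",
)

```text
clock: 2.85
tool_pos: [0.5305, 0.1752, 0.284]
tcp_rot: [-0.391, 3.116, 0.0]
wrist_force: [0.1, -1.0, 0.2]
finger_gap: 0.451
gripper_force: 0.0
```

```bash
cat > w.py <<'E'
from h import *
import sys
np.set_printoptions(precision=3,suppress=True)
f,T=shot("wrist");save(f,sys.argv[1]+".png");s=monitor.get_obs();print(s["clock"],s["tool_pos"])
for n in ["lever_ball","knob_grip","bubble"]:
    for d in models.look_for("wrist",n)[:1]: print(n,round(d["confidence"],2),np.round(d["pixel"]),pt(f,T,d["pixel"]),pt(f,T,d["pixel"],.127))
print("proj ball est",proj(f,T,[.528,.158,.127]),"knob",proj(f,T,[.5035,-.0045,.098]))
E
python3 w.py w1
```

```text
2.9 [0.531 0.173 0.282]
lever_ball 0.59 [283. 204.] [0.56  0.143 0.044] [0.532 0.147 0.127]
bubble 0.63 [252. 103.] [0.468 0.096 0.061] [0.465 0.11  0.127]
proj ball est [298.131 202.381] knob [109.133 115.119]
```

View pics/w1.png

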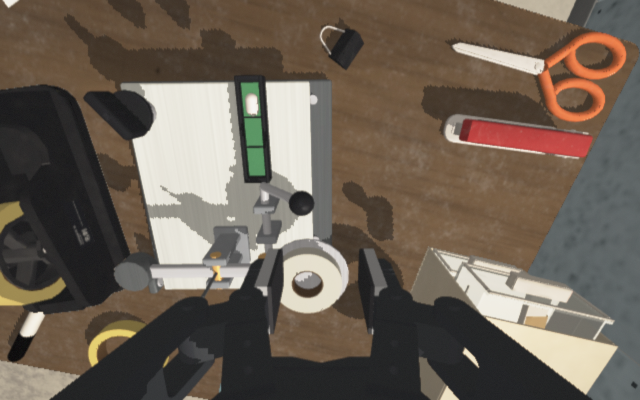

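Ball at (302,203) is within 4 px of my estimate, and the fingers straddle its line. I'll centre over it and come down around it.

Request:
arm_command(
  motion="0 0 0 -0.12 -0.7 0 0.45;0 0 0 0 0 -0.8 0.45;0 0 0 0 0 -0.9 0.45;0 0 0 0 0 -0.9 0.45;0 0 0 0 0 -0.9 0.45;0 0 0 0 0 -0.7 0.45;0 0 0 0 0 -0.3 0.45;0 0 0 0 0 0 0.45;0 0 0 0 0 0 0.45",
)

```text
clock: 3.95
tool_pos: [0.5272, 0.1622, 0.1945]
tcp_rot: [-0.392, 3.116, 0.0]
wrist_force: [0.2, -0.1, 1.0]
finger_gap: 0.45
gripper_force: 0.0
```

```bash
python3 w.py w2
```

```text
4.0 [0.527 0.162 0.195]
lever_ball 0.76 [302. 259.] [0.523 0.153 0.129] [0.524 0.153 0.127]
knob_grip 0.65 [ 19. 134.] [ 0.503 -0.003  0.102] [0.495 0.019 0.127]
bubble 0.94 [243. 114.] [0.468 0.098 0.061] [0.463 0.113 0.127]
proj ball est [309.795 268.195] knob [ 23.488 132.907]
```

View pics/w2.png

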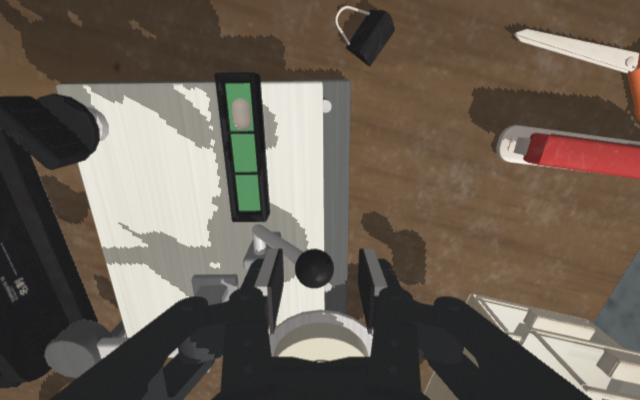

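The ball at (315,268) sits between the pads, clear of the pan. I'll lower a little and sweep it over the arc to the right.

Request:
arm_command(
  motion="0 0 0 0 -0.1 -0.4 0.45;0 0 0 0.11 -0.43 0 0.45;0 0 0 0.11 -0.43 0.3 0.45;0 0 0 0.11 -0.43 0.2 0.45;0 0 0 0.11 -0.43 0.12 0.45;0 0 0 0.11 -0.43 0.06 0.45;0 0 0 0.11 -0.43 0 0.45;0 0 0 0.11 -0.43 -0.08 0.45;0 0 0 0.11 -0.43 -0.14 0.45;0 0 0 0.11 -0.43 -0.22 0.45;0 0 0 0.11 -0.43 -0.25 0.45;0 0 0 0 0 0 0.45;0 0 0 0 0 0 0.45",
)

```text
clock: 5.45
tool_pos: [0.5481, 0.0749, 0.1852]
tcp_rot: [0.389, -3.115, -0.005]
wrist_force: [-5.0, 10.6, 7.4]
finger_gap: 0.445
gripper_force: 6.8
```

```bash
python3 w.py w3; python3 -c "from h import *;print(monitor.get_obs()['wrist_force'])"
```

```text
5.5 [0.548 0.075 0.185]
lever_ball 0.95 [351. 272.] [0.54  0.089 0.129] [0.541 0.089 0.127]
bubble 0.69 [378. 123.] [0.473 0.094 0.059] [0.473 0.081 0.127]
proj ball est [497.564 280.059] knob [185.98  137.761]
[-4.96729411 10.96265636  7.66812026]
```

View pics/w3.png

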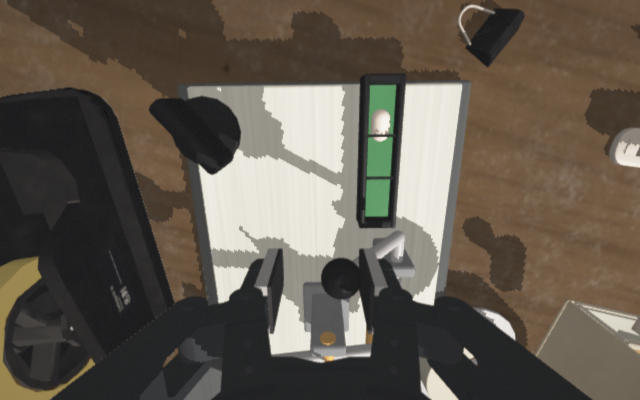

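The ball has moved to (342,278), the rod leans right, and 11 N shows the lever is against its stop. I'll sweep back to the left.

Request:
arm_command(
  motion="0 0 0 -0.11 0.44 0 0.45;0 0 0 -0.11 0.44 0.05 0.45;0 0 0 -0.11 0.44 0.25 0.45;0 0 0 -0.11 0.44 0.25 0.45;0 0 0 -0.11 0.44 0.15 0.45;0 0 0 -0.11 0.44 0.1 0.45;0 0 0 -0.11 0.44 0 0.45;0 0 0 -0.11 0.44 -0.08 0.45;0 0 0 -0.11 0.44 -0.15 0.45;0 0 0 -0.11 0.44 -0.22 0.45;0 0 0 -0.11 0.44 -0.25 0.45;0 0 0 0 0 0 0.45;0 0 0 0 0 0 0.45",
)

```text
clock: 6.95
tool_pos: [0.5245, 0.1701, 0.1873]
tcp_rot: [0.393, -3.116, 0.004]
wrist_force: [0.7, -10.1, 7.8]
finger_gap: 0.446
gripper_force: 5.4
```

```bash
python3 w.py w4; python3 -c "
from h import *
f,T=shot('top');print(models.look_for('top','lever_ball')[:1])
c=f['frame'][140:300,250:420];cv2.imwrite('pics/c4.png',cv2.cvtColor(cv2.resize(c,None,fx=3,fy=3),cv2.COLOR_RGB2BGR))"
```

```text
7.0 [0.525 0.17  0.187]
lever_ball 0.82 [291. 269.] [0.522 0.156 0.129] [0.524 0.157 0.127]
bubble 0.82 [224. 117.] [0.47  0.095 0.061] [0.463 0.114 0.127]
proj ball est [292.373 276.998] knob [ -3.951 135.258]
[]
```

View pics/w4.png

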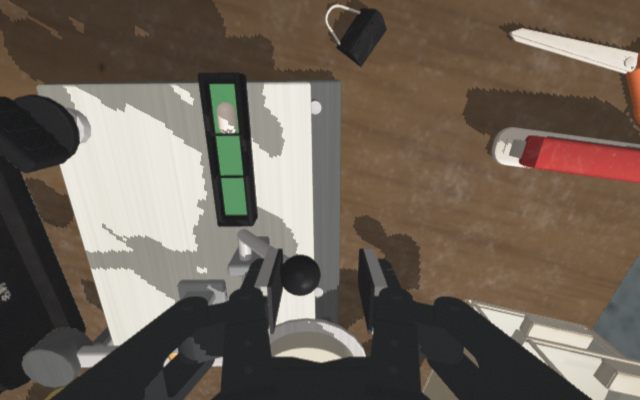

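Ball at (301,275), back at its left stop with −10 N. I'll back off, rise, move above the knob and align with its wing.

Request:
arm_command(
  motion="0 0 0 0.1 -0.45 0 0.45;0 0 0 0 0 0.6 0.45;0 0 0 0 0 1 0.45;0 0 0 0 0 1 0.45;0 0 0 0 0 1 0.6;0 0 0.9 0 0 0.4 0.8;0 0 0.9 -0.13 -0.92 0 1;0 0 0.9 -0.13 -0.92 0 1;0 0 0.9 -0.13 -0.92 0 1;0 0 0.9 -0.13 -0.92 0 1;0 0 0.9 -0.13 -0.92 0 1;0 0 0.9 -0.13 -0.92 0 1;0 0 0 -0.13 -0.92 0 1;0 0 0 -0.13 -0.92 0 1;0 0 0 -0.13 -0.92 0 1;0 0 0 0 0 0 1;0 0 0 0 0 0 1",
)

```text
clock: 8.95
tool_pos: [0.5034, -0.0036, 0.2681]
tcp_rot: [-1.378, 2.823, 0.001]
wrist_force: [0.5, 0.0, 0.3]
finger_gap: 0.999
gripper_force: 0.0
```

```bash
python3 w.py w5; cat > k.py <<'E'
from h import *
np.set_printoptions(precision=4,suppress=True)
s=monitor.get_obs();r=R.from_rotvec(s["tcp_rot"]).as_matrix();print("y dir deg",np.degrees(np.arctan2(r[1,1],r[0,1])),"q",s["qpos"])
for c in ("wrist","top"):
    f,T=shot(c);v,u=np.mgrid[0:400,0:640];d=f["range_z"];K=f["intrinsics"]
    P=np.stack([(u-K[0,2])/K[0,0]*d,(v-K[1,2])/K[1,1]*d,d],-1)[d>0]@T[:3,:3].T+T[:3,3]
    m=(np.hypot(P[:,0]-.5035,P[:,1]+.0045)<.03)&(P[:,2]>.09)&(P[:,2]<.112);Q=P[m]
    if len(Q)>20: print(c,len(Q),np.percentile(Q[:,2],[10,50,95]),cv2.minAreaRect((Q[Q[:,2]>.094][:,:2]*1000).astype(np.float32)))
E
python3 k.py
```

```text
9.0 [ 0.503 -0.003  0.268]
lever_ball 0.68 [382. 337.] [0.571 0.22  0.   ] [0.527 0.113 0.127]
bubble 0.48 [406. 245.] [0.469 0.092 0.06 ] [0.465 0.055 0.127]
proj ball est [410.951 370.713] knob [318.147 203.727]
y dir deg 142.15540766156522 q [-0.0092  0.2053  1.9259  0.0003  1.0102 -2.4904]
wrist 672 [0.0989 0.1019 0.1034] ((503.6067810058594, -4.640323638916016), (43.55625915527344, 10.546468734741211), 52.32954025268555)
```

View pics/w5.png

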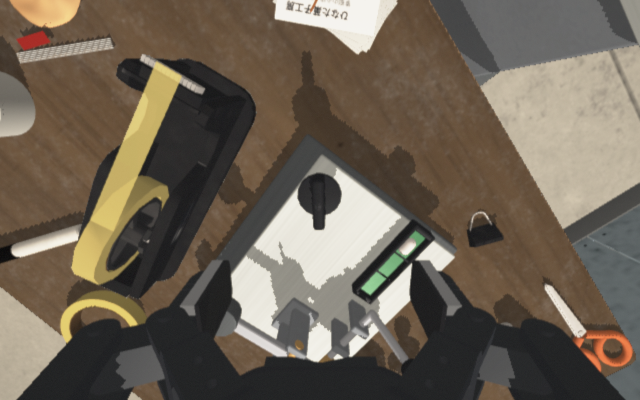

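View pics/c4.png

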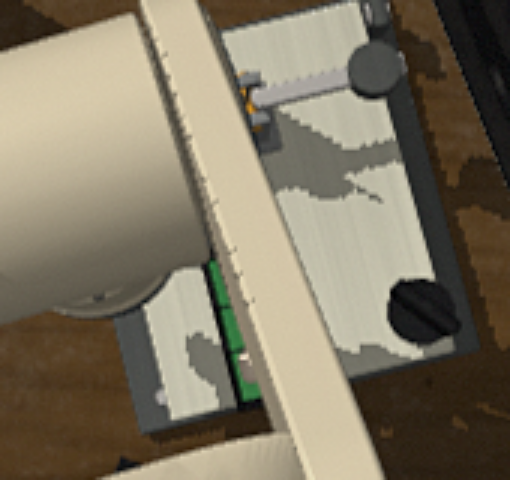

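The wing is vertical in the view at (319,200), aligned to within 0.2°, with its top at 0.103. The top view shows the arm covering the ball. I'll descend with the fingers half open and grip.

Request:
arm_command(
  motion="0 0 0 0 -0.05 -0.6 0.5;0 0 0 0 0 -1 0.5;0 0 0 0 0 -1 0.5;0 0 0 0 0 -1 0.5;0 0 0 0 0 -1 0.5;0 0 0 0 0 -0.7 0.5;0 0 0 0 0 -0.4 0.5;0 0 0 0 0 0 0.5;0 0 0 0 0 0 0;0 0 0 0 0 0 0;0 0 0 0 0 0 0;0 0 0 0 0 0 0;0 0 0 0 0 0 0;0 0 0 0 0 0 0",
)

```text
clock: 10.65
tool_pos: [0.5038, -0.0048, 0.1541]
tcp_rot: [-1.379, 2.821, -0.001]
wrist_force: [2.4, -0.3, 3.3]
finger_gap: 0.098
gripper_force: 60.7
```

Request:
arm_command(
  motion="0 0 0 0 0 -0.1 0;0 0 0 0 0 -0.1 0;0 0 0 0 0 -0.1 0;0 0 0 0 0 0 0",
)

```text
clock: 11.05
tool_pos: [0.5032, -0.005, 0.1475]
tcp_rot: [1.38, -2.822, 0.0]
wrist_force: [-1.5, -2.5, 7.4]
finger_gap: 0.103
gripper_force: 61.1
```

Request:
arm_command(
  motion="0 0 0 0 0 -0.1 0;0 0 0 0 0 -0.05 0;0 0 0 0 0 0 0",
)

```text
clock: 11.35
tool_pos: [0.503, -0.005, 0.1446]
tcp_rot: [1.38, -2.822, 0.0]
wrist_force: [-3.2, -2.5, 9.1]
finger_gap: 0.099
gripper_force: 61.4
```

Request:
arm_command(
  motion="0 0 0 0 0 -0.1 0;0 0 0 0 0 0 0",
)

```text
clock: 11.55
tool_pos: [0.5027, -0.0051, 0.1428]
tcp_rot: [1.38, -2.821, -0.0]
wrist_force: [-5.6, -3.4, 12.6]
finger_gap: 0.101
gripper_force: 62.2
```

Request:
arm_command(
  motion="0 0 0 0 0 -0.1 0;0 0 0 0 0 0 0",
)

```text
clock: 11.75
tool_pos: [0.5029, -0.0051, 0.1422]
tcp_rot: [1.38, -2.821, 0.0]
wrist_force: [-11.1, -3.5, 33.6]
finger_gap: 0.102
gripper_force: 65.0
```

Request:
arm_command(
  motion="0 0 0 -0.08 -0.02 0.03 0;0 0 0 0 0 0 0",
)

```text
clock: 11.95
tool_pos: [0.5024, -0.0053, 0.1426]
tcp_rot: [-1.379, 2.821, -0.001]
wrist_force: [-3.9, -1.7, 21.4]
finger_gap: 0.1
gripper_force: 63.1
```

```bash
cat > s.py <<'E'
from h import *
import sys
s=monitor.get_obs();print(s["clock"],s["wrist_force"].round(1))
for c in ("wrist","side","top"):
    f,T=shot(c);save(f,c+"_"+sys.argv[1]+".png");print(c,[(round(d["confidence"],2),np.round(d["pixel"]),pt(f,T,d["pixel"])) for d in models.look_for(c,"bubble")[:1]])
a=[cv2.imread("pics/%s_%s.png"%(c,sys.argv[1])) for c in ("wrist","side","top")]
cv2.imwrite("pics/m_%s.png"%sys.argv[1],np.vstack([cv2.resize(a[0],(480,300)),np.hstack([cv2.resize(a[1][200:270,240:360],(480,280),interpolation=2)])]))
E
python3 s.py p1
```

```text
11.95 [-3.9 -1.7 21.4]
wrist []
side []
top []
```

View pics/m_p1.png

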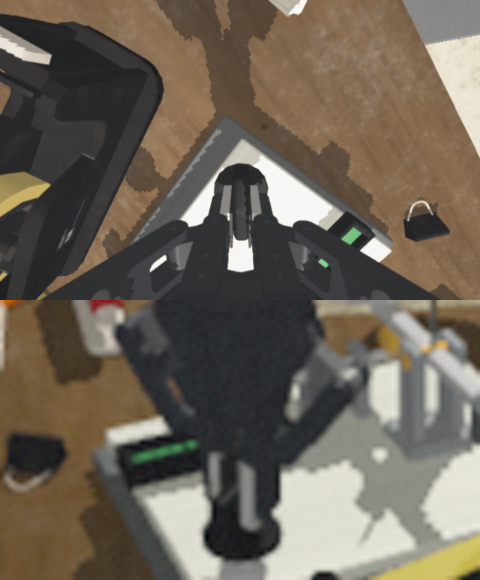

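The foot is on its pad with 21 N. The near part of the level shows, but the bubble is hidden. I'll turn about 0.7 rad clockwise.

Request:
arm_command(
  motion="0 0 -0.67 0 0 0 0;0 0 -0.67 0 0 0 0;0 0 -0.67 0 0 0 0;0 0 -0.67 0 0 0 0;0 0 -0.67 0 0 0 0;0 0 -0.67 0 0 0 0;0 0 -0.67 0 0 0 0;0 0 -0.67 0 0 0 0;0 0 -0.67 0 0 0 0;0 0 -0.67 0 0 0 0;0 0 0 0 0 0 0;0 0 0 0 0 0 0",
)

```text
clock: 13.45
tool_pos: [0.5027, -0.0055, 0.1425]
tcp_rot: [-0.326, 3.122, -0.001]
wrist_force: [-3.1, -3.4, 19.1]
finger_gap: 0.099
gripper_force: 63.0
```

```bash
python3 s.py p2
```

```text
13.45 [-3.1 -3.4 19.1]
wrist [(0.73, array([497., 271.]), array([0.49551492, 0.10043117, 0.05183617]))]
side []
top [(0.63, array([306., 225.]), array([0.5307986 , 0.14240638, 0.10104902]))]
```

View pics/m_p2.png

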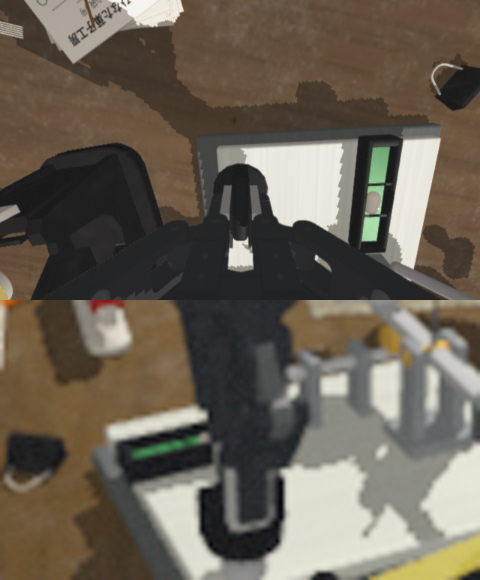

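The wrist view now shows the whole level, with the bubble at about (497,271) just past the middle. I'll measure it along the vial.

```bash
cat > m.py <<'E'
from h import *
f,T=shot("wrist");s=monitor.get_obs();im=f["frame"];hsv=cv2.cvtColor(im,cv2.COLOR_RGB2HSV)
g=((hsv[...,0]>45)&(hsv[...,0]<85)&(hsv[...,1]>70)&(hsv[...,2]>70)).astype(np.uint8);g[:,:400]=0
n,l,st,ce=cv2.connectedComponentsWithStats(cv2.dilate(g,np.ones((7,7))));i=1+st[1:,4].argmax();g[l!=i]=0
p=np.argwhere(g)[:,::-1].astype(np.float32)
W=np.array([pt(f,T,q,.053)[:2] for q in p])
ex=np.array([np.cos(.25),np.sin(.25)]);
r=cv2.minAreaRect((W*1000).astype(np.float32));print(r)
a=np.radians(r[2]);e=np.array([np.cos(a),np.sin(a)]);
if abs(e@ex)<.7:e=np.array([-e[1],e[0]])
e*=np.sign(e@ex);nn=np.array([-e[1],e[0]]);c=np.array(r[0])/1000
ts=np.arange(-44,44.5,1)
for lab,offs in (("cen",[-2,-1,0,1,2]),("edge",[-7.5,-7,7,7.5])):
    A=[]
    for t in ts:
        q=[proj(f,T,[*(c+e*t/1000+nn*o/1000),.053]) for o in offs]
        v=cv2.remap(im,np.float32([[x[0] for x in q]]),np.float32([[x[1] for x in q]]),cv2.INTER_LINEAR).reshape(-1,3).astype(float)
        A.append(v.mean(0))
    A=np.array(A)
    if lab=="cen":
        w=np.clip(A[:,0]-0.75*A[:,1],0,None);w[w<.3*w.max()]=0;w[np.abs(ts)>40]=0;print("red excess",dict(zip(ts[w>0].astype(int),w[w>0].round())),"centroid",(w*ts).sum()/w.sum())
    else:
        print("edge G",list(zip(ts[20:70].astype(int),A[20:70,1].astype(int))))
print(s["clock"],s["wrist_force"].round(1))
E
python3 m.py
```

```text
((466.0531311035156, 92.28433990478516), (32.179656982421875, 12.457999229431152), 15.387785911560059)
red excess {np.int64(-40): np.float64(31.0), np.int64(-39): np.float64(30.0), np.int64(-38): np.float64(28.0), np.int64(-37): np.float64(28.0), np.int64(-36): np.float64(28.0), np.int64(-35): np.float64(28.0), np.int64(-34): np.float64(29.0), np.int64(-33): np.float64(28.0), np.int64(-32): np.float64(22.0), np.int64(-30): np.float64(16.0), np.int64(-29): np.float64(16.0), np.int64(-28): np.float64(17.0), np.int64(-27): np.float64(17.0), np.int64(-26): np.float64(17.0), np.int64(-19): np.float64(16.0), np.int64(-18): np.float64(19.0), np.int64(-17): np.float64(19.0), np.int64(20): np.float64(27.0), np.int64(21): np.float64(41.0), np.int64(22): np.float64(47.0), np.int64(23): np.float64(50.0), np.int64(24): np.float64(51.0), np.int64(25): np.float64(52.0), np.int64(26): np.float64(51.0), np.int64(27): np.float64(51.0), np.int64(28): np.float64(51.0), np.int64(29): np.float64(50.0), np.int64(30): np.float64(50.0), np.int64(31): np.float64(50.0), np.int64(32): np.float64(50.0), np.int64
[... 1078 characters left out ...]
int64(3), np.int64(45)), (np.int64(4), np.int64(43)), (np.int64(5), np.int64(43)), (np.int64(6), np.int64(42)), (np.int64(7), np.int64(45)), (np.int64(8), np.int64(45)), (np.int64(9), np.int64(44)), (np.int64(10), np.int64(42)), (np.int64(11), np.int64(44)), (np.int64(12), np.int64(44)), (np.int64(13), np.int64(56)), (np.int64(14), np.int64(59)), (np.int64(15), np.int64(52)), (np.int64(16), np.int64(45)), (np.int64(17), np.int64(45)), (np.int64(18), np.int64(46)), (np.int64(19), np.int64(44)), (np.int64(20), np.int64(44)), (np.int64(21), np.int64(40)), (np.int64(22), np.int64(39)), (np.int64(23), np.int64(37)), (np.int64(24), np.int64(37)), (np.int64(25), np.int64(43))]
13.8 [-3.1 -3.3 20.4]
```

```bash
sed -i 's/np.ones((7,7))/np.ones((25,25))/; s/\[-7.5,-7,7,7.5\]/[-5.5,-5,5,5.5]/; s/^        print("edge.*/        m=A[:,1];b=cv2.blur(m.reshape(-1,1),(1,9)).ravel();o=[k for k in range(8,80) if m[k]<.85*b[k]];print("dips",[(int(ts[k]),int(m[k])) for k in o])/; s/w\[w<.3/w[w<.5/' m.py
sed -i 's/dict(zip(ts\[w>0\].astype(int),w\[w>0\].round()))/ts[w>0].astype(int)/' m.py; python3 m.py
```

```text
((467.1839599609375, 92.59745788574219), (34.55242156982422, 12.380342483520508), 15.379105567932129)
red excess [-40 -39 -38 -37 -36 -35 -34  19  20  21  22  23  24  25  26  27  28  29
  30  31  32  33  34  35  36  37  38] centroid 17.16629740649029
dips [(-25, 28), (-24, 25), (-23, 29), (-22, 36), (-20, 58), (-19, 70), (-18, 73), (12, 62), (13, 60)]
13.85 [-2.8 -2.7 21.3]
```

```bash
sed -i 's/^ts=/c=np.array([.4923,.0995]);e=np.array([np.cos(.262),np.sin(.262)]);nn=np.array([-e[1],e[0]])\nts=/; s/np.abs(ts)>40/np.abs(ts)>25/; s/arange(-44,44.5,1)/arange(-40,40.1,.5)/; s/range(8,80)/range(25,135)/; s/(1,9)/(1,25)/; s/int(ts\[k\])/float(ts[k])/; s/ts\[w>0\].astype(int)/ts[w>0][[0,-1]]/' m.py; python3 m.py
```

```text
((466.23797607421875, 92.37940979003906), (32.60724639892578, 12.419378280639648), 15.387722969055176)
red excess [-7. 12.] centroid 2.481700667606458
dips [(-14.5, 99), (-14.0, 60), (-13.5, 45), (-13.0, 63), (-12.5, 127), (12.5, 125), (13.0, 81), (13.5, 70), (14.0, 80), (14.5, 110)]
13.9 [-2.8 -3.7 19.7]
```

```bash
python3 -c "
import cv2;a=cv2.imread('pics/wrist_p2.png')[170:350,460:550];cv2.imwrite('pics/z2.png',cv2.resize(a,None,fx=3,fy=3,interpolation=cv2.INTER_CUBIC))"
```

```text
(no output)
```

View pics/z2.png

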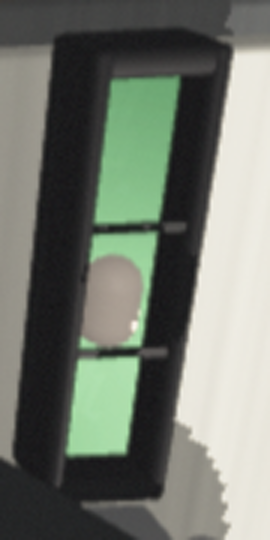

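The bubble lies +2.5 mm from midway, with the lines at ±13.5 mm. That needs about 0.25 rad more clockwise.

Request:
arm_command(
  motion="0 0 -0.6 0 0 0 0;0 0 -0.6 0 0 0 0;0 0 -0.6 0 0 0 0;0 0 -0.6 0 0 0 0;0 0 0 0 0 0 0;0 0 0 0 0 0 0;0 0 0 0 0 0 0",
)

```text
clock: 14.6
tool_pos: [0.5027, -0.0056, 0.1425]
tcp_rot: [0.068, 3.138, -0.001]
wrist_force: [-1.8, -4.7, 19.7]
finger_gap: 0.102
gripper_force: 63.0
```

```bash
python3 m.py; python3 -c "
from h import *
f,T=shot('wrist');print('cam',T[:3,3]);s=monitor.get_obs();print(s['gripper_force'],s['tool_pos'],s['qpos'])
save(f,'w9.png');t,_=shot('top');save(t,'t9.png')
a=f['frame'][170:350,460:580];b=t['frame'][210:285,295:355]
cv2.imwrite('pics/z3.png',np.hstack([cv2.resize(a,(360,540)),cv2.resize(b,(432,540),interpolation=2)])[...,::-1])"
```

```text
((467.22869873046875, 93.36177825927734), (34.36390686035156, 13.400801658630371), 15.457847595214844)
red excess [-9.   9.5] centroid 0.2374903560013225
dips [(-14.5, 137), (-14.0, 91), (-13.5, 68), (-13.0, 66), (-12.5, 84), (13.0, 106), (13.5, 69), (14.0, 54), (14.5, 65), (15.0, 107)]
14.65 [-3.2 -3.2 19.6]
cam [ 0.42453883 -0.00144606  0.21248399]
62.98456907272339 [ 0.5027559  -0.0055728   0.14255472] [-1.37348958e-02  3.89087694e-01  2.02122087e+00 -9.29637263e-04
  7.28634807e-01 -1.54056826e+00]
```

View pics/z3.png

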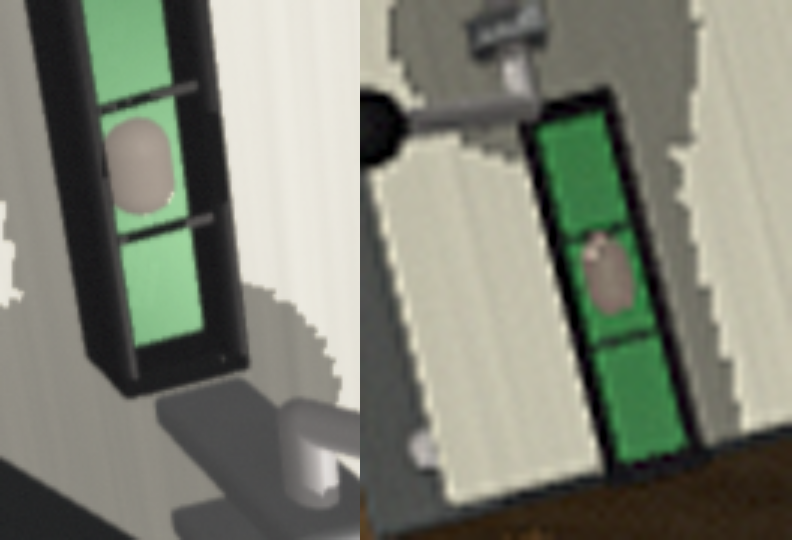

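The two views differ by parallax, because the lines lie above the bubble and the wrist camera looks obliquely. The top camera is nearly vertical here, so I'll measure in that.

```bash
cat > t.py <<'E'
from h import *
f,T=shot("top");im=f["frame"];s=monitor.get_obs()
e=np.array([np.cos(.262),np.sin(.262)]);nn=np.array([-e[1],e[0]]);c=np.array([.4923,.0995])
ts=np.arange(-35,35.1,.5)
def prof(offs):
    A=0
    for o in offs:
        q=np.float32([proj(f,T,[*(c+e*t/1000+nn*o/1000),.057]) for t in ts])
        A=A+cv2.remap(im,q[:,:1],q[:,1:],cv2.INTER_LINEAR).reshape(-1,3).astype(float)
    return A/len(offs)
A=prof([-2,-1,0,1,2]);w=np.clip(A[:,0]-.75*A[:,1],0,None);w[np.abs(ts)>25]=0;w=np.minimum(w,.6*w.max());w[w<.25*w.max()]=0
print("bubble",ts[w>0][[0,-1]],(w*ts).sum()/w.sum())
for o in ([-5],[5]):
    m=prof(o)[:,1];L=[]
    for lo,hi in ((-22,-6),(6,22)):
        k=(ts>lo)&(ts<hi);d=np.clip(np.median(m)*.85-m[k],0,None);L.append((d*ts[k]).sum()/d.sum())
    print("lines",o,np.round(L,1),"mid",np.mean(L))
print("viewing slope",(T[:2,3]-c)/T[2,3],s["clock"],s["wrist_force"].round(1))
E
python3 t.py
```

```text
bubble [-5.5 14. ] 4.177483607316747
lines [-5] [-13.   14.1] mid 0.538676950260168
lines [5] [-12.9  14. ] mid 0.5421069587628864
viewing slope [-0.04423906  0.01878748] 14.8 [-2.6 -4.2 19.3]
```

Request:
arm_command(
  motion="0 0 -0.6 0 0 0 0;0 0 -0.6 0 0 0 0;0 0 -0.6 0 0 0 0;0 0 -0.6 0 0 0 0;0 0 -0.6 0 0 0 0;0 0 -0.4 0 0 0 0;0 0 0 0 0 0 0;0 0 0 0 0 0 0;0 0 0 0 0 0 0",
)

```text
clock: 15.7
tool_pos: [0.5027, -0.0057, 0.1425]
tcp_rot: [0.622, 3.077, -0.001]
wrist_force: [-2.3, -4.5, 19.8]
finger_gap: 0.1
gripper_force: 63.0
```

```bash
python3 t.py; python3 - <<'E'
from h import *
f,T=shot("wrist");d=models.look_for("wrist","bubble")[:1];print(d)
c=np.array([.4923,.0995]);e=np.array([.966,.259]);nn=np.array([-.259,.966])
for n,t in (("line-",-13.5),("bub",-3),("bub",0),("line+",14),("green",22),("green",-22)):
    print(n,[[round(float(pt(f,T,proj(f,T,[*(c+e*(t+k)/1000+nn*o/1000),.053]))[2])*1000,1) for k in (-1,0,1)] for o in (-5,0,5)])
t,_=shot("top");s=monitor.get_obs();print(s["qpos"][5],s["ft_torque"],s["gripper_force"])
E
```

```text
bubble [-8.5  9. ] 0.23963819684888374
lines [-5] [-12.9  14. ] mid 0.5453672684789161
lines [5] [-12.8  14.3] mid 0.7361513687600647
viewing slope [-0.04423906  0.01878748] 15.75 [-2.4 -5.1 19.3]
[{'pixel': [493.3, 156.8], 'confidence': 0.55}]
line- [[47.7, 54.4, 55.5], [48.1, 54.4, 55.1], [48.1, 55.0, 55.3]]
bub [[48.6, 49.3, 48.6], [53.6, 53.6, 53.6], [52.9, 52.6, 52.8]]
bub [[49.1, 49.3, 49.5], [52.9, 53.3, 53.4], [52.7, 53.3, 53.1]]
line+ [[53.5, 55.6, 55.8], [48.4, 54.8, 55.5], [48.2, 55.4, 55.3]]
green [[47.9, 47.7, 47.6], [47.7, 48.0, 48.2], [47.9, 47.5, 47.6]]
green [[47.7, 47.9, 47.9], [47.9, 48.1, 48.0], [48.7, 48.0, 47.8]]
-1.1845545218619944 [-1.0752792   0.13529397 -0.05477867] 62.95127034187317
```

With the line and bubble heights (about 55 and 48 mm) accounted for, both views put the bubble within about 0.5 mm of midway. The foot is still pressed with 19 N and the knob is held, so I'm handing in.

```bash
python3 -c "
from h import *
print(arm.job_done())"
```

```text
the job is handed in; nothing more can be done
None
```

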